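Tip the hole punch out of its tube and lay it on the punch rest

TASK

The steel hole punch is down inside its clear storage tube: pick the tube up and tip it mouth-down in front of the wooden stop block, so that the punch slides partly out and comes up against the block, then level the tube, lay it down flat on the bench and let go of it with a few centimetres of the punch left showing (at least 3, its other end still well inside). Grip that showing end, draw the punch right out of the tube, and lower it gently, without dropping it and about centred on the rest, into the empty pair of notches of the wooden punch rest (the pair over the yellow strip); leave the empty tube lying on the bench. The punch must never fall out loose onto the bench, and the other things must stay where they are.

Things in the scene. Friction and masses are not known exactly. Their poses are not given: they have to be found in the camera images.
- tube: Storage tube, 180 mm long, lying on the bench: clear square body 32 x 32 mm, with a red cap at its closed end and a white collar round its open mouth, each 46 x 46 mm and 18 mm long, on which it lies; bore 24 x 24 mm, 110 g. Hold it by the clear part between them, 144 mm long. Origin: centre of its underside (bench level). x axis along the tube towards the mouth (x = +90 mm; closed end -90 mm), z up.
- tube_center (a point): Centre of the same tube, 23 mm above its underside; same axes.
- tube_mouth (a point): Centre of the tube's open mouth; same axes. The bore's floor is 11 mm above the tube's underside. Smooth inside: the punch slides once the tube is tilted about 10 to 17 degrees and stays put when the tube is level.
- punch_center (a point): Centre of the steel hole punch, a round rod 14 mm in diameter and 140 mm long, about 150 g, at the start wholly inside the tube with its end 24 to 34 mm behind the mouth. x axis along the rod towards the end that comes out of the mouth; while it lies in the level tube its centre line is 18 mm above the bench (the punch may roll about it).
- punch_tip (a point): End face centre of the punch on the mouth side (70 mm from its centre).
- punch_tail (a point): End face centre of the punch on the closed-end side (70 mm from its centre, the dark cutting end).
- rest: Fixed wooden punch rest: base board 110 x 180 x 8 mm, with two upright notched combs 10 mm thick, 60 mm apart (at x = -30 and +30 mm), running along y. Each comb has three notches 26 mm wide at y = -55, 0 and +55 mm; notch floors 30 mm and tooth tops 46 mm above the bench. Origin: centre of the base's underside; x axis along the way a punch lies, z up. A punch lies across both combs, its centre then 37 mm above the bench and its ends sticking out beyond the combs.
- marker: Yellow strip 44 x 30 mm lying on the rest's base board, between the combs, under the middle of the empty pair of notches. Origin: centre of its underside, 8 mm above the bench; x axis as the rest's.
- stop: Fixed upright hardwood stop block, 30 mm thick (x), 140 mm wide (y), 50 mm high; origin: centre of its underside. Its cork-faced side towards +x (15 mm from the origin, away from the robot) stops the punch as it slides out of the tilted tube: without a stop it shoots right out.
- setter_brass_center (a point): Brass setter, a rod 14 mm in diameter and 84 mm long, lying in another pair of notches; centre; x along it.
- setter_dark_center (a point): Dark steel setter, a rod 14 mm in diameter and 84 mm long, lying in another pair of notches; centre; x along it.
- mallet_center (a point): Small mallet, 260 mm long, black handle towards -x, yellow head 70 mm wide (34 mm thick) centred 100 mm along +x; point on its axis 17 mm above the bench.
- pliers_center (a point): Red-handled pliers 165 mm long, 60 mm wide, 14 mm thick, lying flat; middle of them; jaws towards +x.
- bottle_center (a point): Standing drinking bottle, 70 mm in diameter and 200 mm tall; half-way up.
- rivet_jar_center (a point): Brass-coloured rivet jar, 60 mm in diameter and 70 mm tall; half-way up.
- thread_spool_center (a point): Orange thread spool, 48 mm in diameter and 60 mm tall; half-way up.

How it is judged:
By the outcome, as a careful person would: the job done as asked, in the order asked, and still so for the second after the job is handed in, with the robot touching nothing.
It also fails if it takes over 72 s, if anything falls off the work surface, if the arm or the gripper's body presses on something with over 40 N, if the wrist force passes 120 N, or if a joint passes its speed limit or range.

ROBOT

A 6-joint arm with a two-finger parallel gripper is mounted at the origin on the work surface. World frame = base frame: x ahead of the robot, y to its left, z up, the work surface at z = 0. Lengths are in mm, angles in rad, forces in N, time in s.
With the tool pointing down it reaches from about 275 to 775 mm from the base axis. Payload 14.6 kg.
Tool frame: the origin (TCP) lies midway between the tips of the shut fingers; the grasp point (between the pads) lies 19 mm behind it; z points along the fingers, y is the direction in which the jaws open and shut (so a half turn about z gives the same grasp; the last joint's range is limited). The gripper opens to 85 mm and grips with 20 to 120 N. Pads are 22 mm wide; open, the fingers measure 114 mm over their backs; the gripper's body (76 mm by 85 mm) begins 54 mm behind the grasp point. The pads swing forward as they close: fully open they stand 13 mm farther back than shut.
Start: joints at [0.991, 0.263, -0.048, 1.259, 0, 1.415], TCP at [216.377, 478.34, 231.278] pointing down, gripper open.
Joint ranges: [-2.65, 2.65], [-0.89, 1.7], [-1.18, 1.37], [-2.13, 2.11], [-1.35, 1.29], [-3.14, 3.14]. Speed limits (rad/s): [1.89, 1.89, 2.57, 2.79, 3.14, 3.14].

INTERFACE

Orientations are given as a unit quaternion [x, y, z, w].
In Python, from plant import move_pose, move_linear, movej, let_go, clamp, wait, inverse_kinematics, get_state, snapshot, calibration, IKError, job_done gives the robot as it stands. The module is installed in compiled form; this text tells all that it offers. Calls block until the motion is done:
- move_pose(position, orientation): joint-space move of the TCP to a pose.
- move_linear(position, frame=None, v=150): straight line of the TCP; frame=None keeps the orientation; v is the mean speed in mm/s.
- movej(angles): joint-space move.
- let_go() and clamp(strength=None): open the fingers fully, or close them until they stop; strength is the grip in N (None keeps the last).
- wait(seconds).
- inverse_kinematics(position, orientation): joint angles nearest the present ones, or None.
- get_state(): the state.
- snapshot(name): name is "side" or "top" or "wrist"; returns the picture (384x512x3 uint8, red, green, blue); there is no depth.
- calibration(name): a dict with "fx", "fy", "cx", "cy" (pixels), "R" (3x3) and "t" (3): a world point X has camera coordinates R X + t. Camera axes: x right, y down, z forward; pixel columns grow to the right and rows downward; lengths in mm; the calibration is good to about 2 mm. The wrist camera is an equidistant fisheye: a pixel r from the principal point sees the ray r / f radians off the axis. A picture is of the moment at which its call begins: read the wrist's pose just before it. calibration takes no time and is no camera call; for the wrist camera it gives the pose at the moment of the call.
A pose or a line that the arm cannot do raises IKError and nothing moves.
- job_done(): hands the job in, once; it reports no verdict.
The state is a dict: "t": time; "joints": joint angles; "qvel": joint speeds; "tau": joint torques, N m; "tool_pos": TCP position; "orientation": TCP orientation; "contact_force": force on the tool from outside, world axes, zero at the start; "ft_torque": the same for the moment, N m; "gripper_width": opening from 0.0 (shut) to 1.0 (fully open).
Only numpy, scipy, OpenCV 4.12 (cv2) and the standard library are available. Lean on these libraries where they do the work, as an engineer would, in place of code of your own. Each camera call takes 0.05 s, during which the arm holds its last target. There are 200 camera calls.

## Working session

There is one attempt and no reset: what is moved stays moved. The work goes in short steps, each a Python script; the robot and the scene stay as the last script left them, time stands still between calls to the robot, and variables do not carry over. Pictures are saved under pics/ and viewed, about 8 in all and at most 12, crops included, and the job is handed in when it is done.

```bash
mkdir -p pics; ls
python3 - <<'E'
from plant import *
import cv2,numpy as np
for n in("top","side"):
    im=snapshot(n); cv2.imwrite(f"pics/{n}0.png",cv2.resize(im[:,:,::-1],(800,600),interpolation=cv2.INTER_CUBIC))
    c=calibration(n); print(n,c)
s=get_state(); print(s)
E
```

```text
pics
top {'fx': 486.08504357904434, 'fy': 486.08504357904434, 'cx': 249.51660398584573, 'cy': 194.52090179675673, 'R': array([[-7.41476674e-02, -9.97247060e-01, -6.51223004e-04],
       [-9.77084678e-01,  7.27791651e-02, -2.00021814e-01],
       [ 1.99518561e-01, -1.41948509e-02, -9.79791228e-01]]), 't': array([  50.25802338,  559.04958567, 1442.52764748])}
side {'fx': 443.87860809374115, 'fy': 443.87860809374115, 'cx': 250.83865369433096, 'cy': 187.61215942790307, 'R': array([[ 0.99763867, -0.06640363,  0.01753954],
       [-0.03712725, -0.73626414, -0.67567499],
       [ 0.05778101,  0.6734283 , -0.73699096]]), 't': array([-516.52561796,   96.97733161, 1649.93233408])}
{'t': 0.1, 'joints': array([ 9.90682987e-01,  2.63456232e-01, -4.88558677e-02,  1.25939370e+00,
       -3.48853164e-05,  1.41544973e+00]), 'qvel': array([ 0.00139271, -0.00059307,  0.0024943 ,  0.00037009, -0.00168257,
       -0.000937  ]), 'tau': array([ 3.36762037e-03, -6.38580537e+01,  3.85063076e+01,  9.99146083e-03,
       -1.22543629e-04, -2.46031965e-05]), 'tool_pos': array([216.26022225, 478.12670319, 230.88942094]), 'orientation': array([ 2.10790289e-01,  9.77531200e-01, -4.30607996e-04, -1.47201103e-04]), 'contact_force': array([ 0.02734514, -0.62391523, -0.17850516]), 'ft_torque': array([-0.03855013,  0.00779918,  0.0157682 ]), 'gripper_width': 1.0013165096011942}
```

View pics/top0.png

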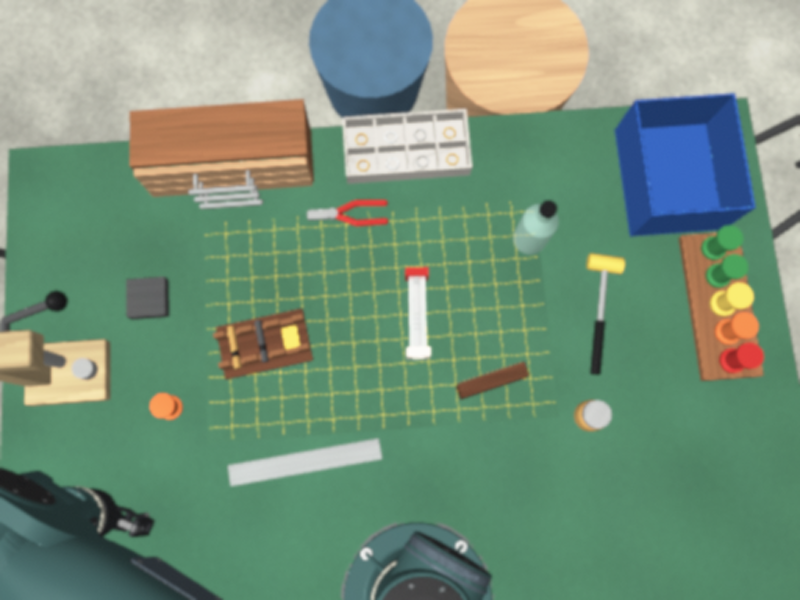

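View pics/side0.png

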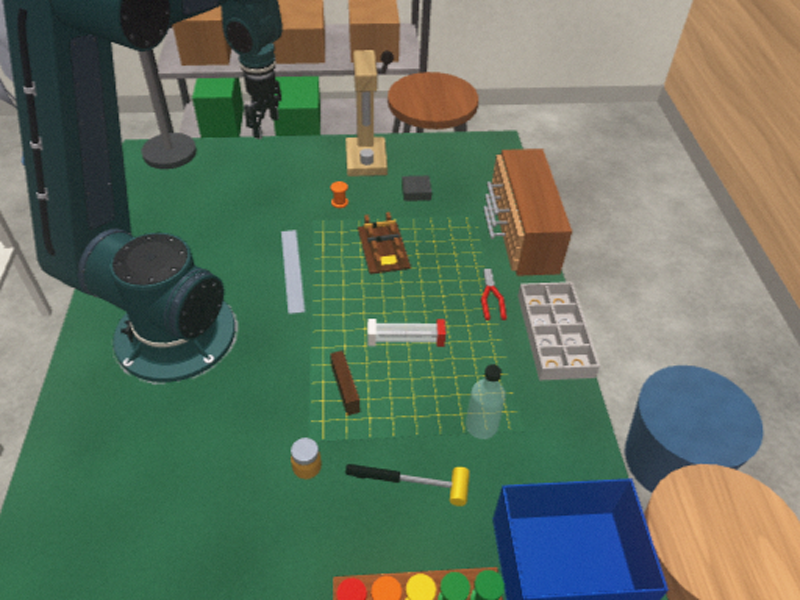

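```bash
cat > h.py <<'E'
from plant import *
import cv2,numpy as np
from scipy.spatial.transform import Rotation as Ro
def ray(n,u,v,c=None):
    c=c or calibration(n); x=(u-c['cx'])/c['fx']; y=(v-c['cy'])/c['fy']
    d=np.array([x,y,1.])
    if n=='wrist':
        r=np.hypot(x,y); d=np.array([x/r*np.sin(r),y/r*np.sin(r),np.cos(r)])
    R=np.array(c['R']); return -R.T@c['t'],R.T@d
def at(n,u,v,z,c=None):
    o,d=ray(n,u,v,c); return (o+d*(z-o[2])/d[2]).round(1)
def proj(c,X):
    p=c['R']@np.array(X)+c['t']; th=np.arctan2(np.hypot(p[0],p[1]),p[2]); ph=np.arctan2(p[1],p[0])
    return c['cx']+c['fx']*th*np.cos(ph),c['cy']+c['fy']*th*np.sin(ph)
def quat(yaw,pitch=0):
    """tool down, jaws along y of a frame with x at yaw; pitch>0 raises that frame's x end"""
    return (Ro.from_euler('z',yaw)*Ro.from_euler('y',-pitch)*Ro.from_euler('x',np.pi)).as_quat()
E
python3 - <<'E'
from h import *
s=.64
for nm,u,v,z in [('cap',417,269,46),('collar',419,350,46),('stopL',458,391,50),('stopR',526,371,50),('stopTL',458,384,50),('stopTR',525,364,50),('marker',291,337,8),('restTL',216,325,8),('restTR',304,311,8),('restBL',226,378,0),('restBR',312,360,0),('bottle',530,245,0),('pliers',365,212,0)]:
    print(nm,at('top',u*s,v*s,z))
for nm,u,v,z in [('cap',441,327,46),('collar',373,325,46),('marker',388,260,8)]: print(nm,at('side',u*s,v*s,z))
st=get_state();c=calibration('wrist');print(c, Ro.from_quat(st['orientation']).as_matrix().T@(-c['R'].T@c['t']-st['tool_pos']), (c['R']@Ro.from_quat(st['orientation']).as_matrix()).round(2))
E
```

```text
cap [630.7 -51.1  46. ]
collar [467.1 -41.7  46. ]
stopL [ 381.1 -110.3   50. ]
stopR [ 410.  -245.9   50. ]
stopTL [ 394.6 -111.6   50. ]
stopTR [ 423.7 -245.5   50. ]
marker [517.9 212.3   8. ]
restTL [553.8 362.7   8. ]
restTR [569.5 183.3   8. ]
restBL [445.7 347.5   0. ]
restBR [469.2 173.2   0. ]
bottle [ 676.  -292.5    0. ]
pliers [773.3  45.3   0. ]
cap [628.4 -49.5  46. ]
collar [470.3 -35.2  46. ]
marker [521.6 216.2   8. ]
{'fx': 297.3186396354542, 'fy': 297.3186396354542, 'cx': 259.17675349467817, 'cy': 194.06872217239857, 'R': array([[ 4.11711579e-01,  9.11313846e-01, -8.06700439e-04],
       [ 8.79361230e-01, -3.97043429e-01,  2.62831398e-01],
       [ 2.39201597e-01, -1.08920111e-01, -9.64841441e-01]]), 't': array([-525.33831314,  -35.194531  ,  377.82120682])} [  65.59230448    0.72186362 -142.46831593] [[ 0.    1.   -0.  ]
 [-0.96  0.   -0.26]
 [-0.26  0.    0.96]]
```

```bash
sed -i "s/\*Ro.from_euler('x',np.pi))/*Ro.from_euler('x',np.pi)*Ro.from_euler('z',np.pi))/" h.py
cat >> h.py <<'E'
import pickle
def shot(name,n='wrist',crop=None,f=1):
    c=calibration(n); im=snapshot(n); pickle.dump(c,open(f'pics/{name}.pkl','wb'))
    cv2.imwrite(f'pics/{name}_raw.png',im[:,:,::-1])
    if crop: x0,y0,x1,y1=crop; im=im[y0:y1,x0:x1]
    cv2.imwrite(f'pics/{name}.png',cv2.resize(im[:,:,::-1],None,fx=f,fy=f,interpolation=cv2.INTER_CUBIC))
    return c
E
python3 - <<'E'
from h import *
move_pose([480,215,200],quat(0.15)); shot('rest',f=1.5)
move_pose([480,-110,200],quat(0)); shot('tube',f=1.5)
s=get_state();print(s['t'],s['tool_pos'],s['joints'])
E
```

```text
2.8333 [ 480.2599592  -108.93293099  200.03062724] [-3.88810003e-01  2.19884377e-01 -1.94016160e-01  1.15689328e+00
  2.04146126e-04 -3.90350933e-01]
```

View pics/tube.png

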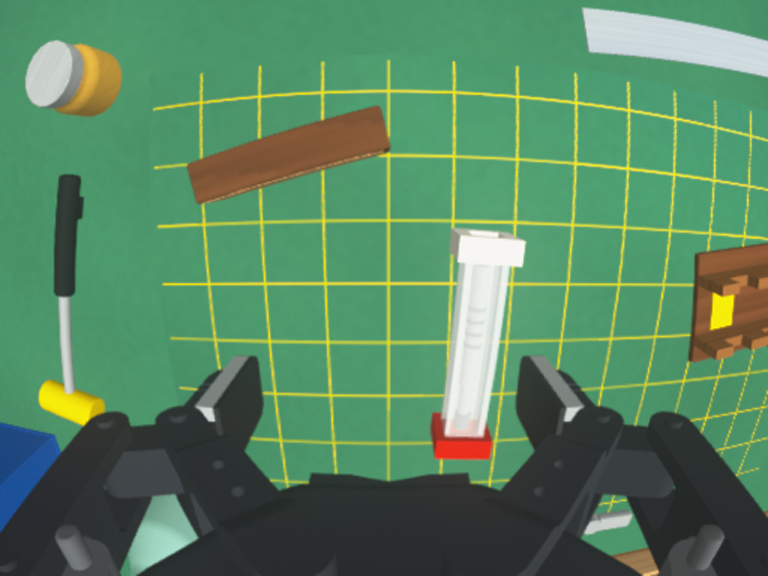

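View pics/rest.png

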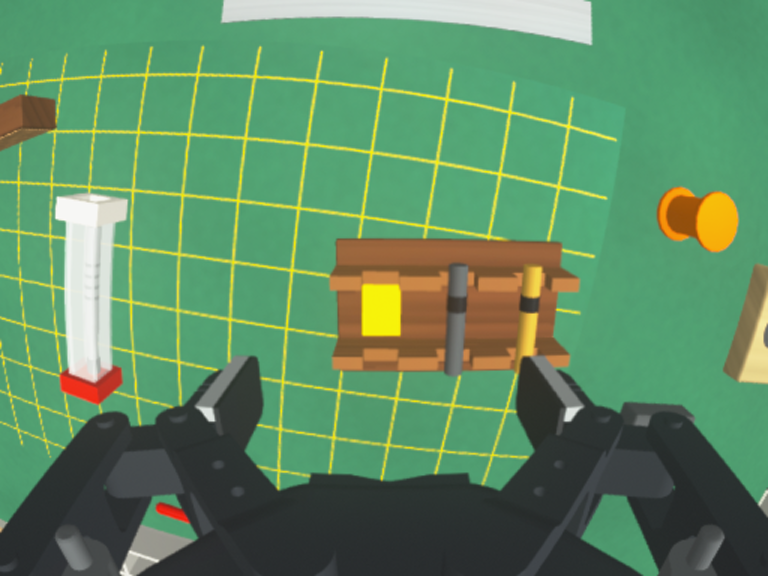

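```bash
cat > ov.py <<'E'
from h import *
def box(x0,x1,y0,y1,z0,z1): return [(np.array(a),np.array(b)) for a,b in
  [((x,y,z0),(x,y,z1)) for x in(x0,x1) for y in(y0,y1)]+[((x,y0,z),(x,y1,z)) for x in(x0,x1) for z in(z0,z1)]+[((x0,y,z),(x1,y,z)) for y in(y0,y1) for z in(z0,z1)]]
TUBE=box(-90,-72,-23,23,0,46)+box(72,90,-23,23,0,46)
STOP=box(-15,15,-70,70,0,50)
REST=box(-55,55,-90,90,0,8)+box(25,35,-68,-42,30,30)+box(-35,-25,-68,-42,30,30)
def draw(name,objs,f,crop):
    c=pickle.load(open(f'pics/{name}.pkl','rb')); im=cv2.resize(cv2.imread(f'pics/{name}_raw.png'),None,fx=f,fy=f,interpolation=cv2.INTER_CUBIC)
    for segs,(x,y,yaw),col in objs:
        Rz=Ro.from_euler('z',yaw).as_matrix()
        for a,b in segs:
            P=[((np.array(proj(c,Rz@p+[x,y,0]))+.5)*f).astype(int) for p in np.linspace(a,b,5)]
            cv2.polylines(im,[np.array(P,np.int32)],False,col,1,cv2.LINE_AA)
    x0,y0,x1,y1=crop; return im[y0:y1,x0:x1]
E
python3 - <<'E'
from ov import *
c=pickle.load(open('pics/tube.pkl','rb'))
for n,u,v,z in [('s1',188,166,50),('s2',378,107,50),('s3',389,150,50),('s4',199,198,50),('collarBackL',460,263,46),('collarBackR',523,265,46),('capBackL',434,458,46),('capBackR',490,458,46),('collarfrontL',455,230,0),('collarfrontR',523,238,46)]:
    print(n,at('wrist',u/1.5,v/1.5,z,c))
c=pickle.load(open('pics/rest.pkl','rb'))
for n,u,v,z in [('mTL',362,283,8),('mTR',400,284,8),('mBL',362,335,8),('mBR',400,335,8),('dark1',458,265,44),('dark2',455,373,44),('br1',532,266,44),('baseTL',337,240,8),('baseTR',561,243,8)]:
    print(n,at('wrist',u/1.5,v/1.5,z,c))
E
```

```text
s1 [ 404.9 -248.1   50. ]
s2 [ 371.6 -115.9   50. ]
s3 [ 400.2 -108.7   50. ]
s4 [ 427.9 -240.4   50. ]
collarBackL [475.7 -60.   46. ]
collarBackR [476.6 -14.8  46. ]
capBackL [636.3 -71.7  46. ]
capBackR [638.6 -24.8  46. ]
collarfrontL [458.9 -57.3   0. ]
collarfrontR [457.5 -16.1  46. ]
mTL [501.9 198.1   8. ]
mTR [498.3 227.3   8. ]
mBL [544.5 203.8   8. ]
mBR [539.9 233.9   8. ]
dark1 [469.9 262.5  44. ]
dark2 [550.6 276.4  44. ]
br1 [462.1 315.6  44. ]
baseTL [471.3 174.6   8. ]
baseTR [445.3 349.3   8. ]
```

Run:
```python
from ov import *
mk=np.array([521.2,215.8]);ry=np.deg2rad(8.6); rc=mk-55*np.array([np.sin(ry),-np.cos(ry)])
print(rc)
D=(0,0,0)
a=draw('tube',[(TUBE,(548,-42.5,np.pi-np.deg2rad(3.9)),(255,0,0)),(STOP,(401,-178.3,np.deg2rad(13)),(255,0,255))],2.6,(290,150,980,800))
a=cv2.resize(a,None,fx=.87,fy=.87,interpolation=cv2.INTER_AREA)
rc=mk+55*np.array([-np.sin(ry),np.cos(ry)])
b=draw('rest',[(REST,(rc[0],rc[1],ry),(255,0,255))],2,(420,300,620,540) if 0 else (420,290,620,540))
b=b[:,:]; h=max(a.shape[0],b.shape[0]); pad=lambda i:np.vstack([i,np.zeros((h-i.shape[0],i.shape[1],3),np.uint8)])
o=np.hstack([pad(a),pad(b)]);print(o.shape);cv2.imwrite('pics/ov.png',o)
```

```text
[512.97555611 270.18160096]
(566, 800, 3)
```

View pics/ov.png

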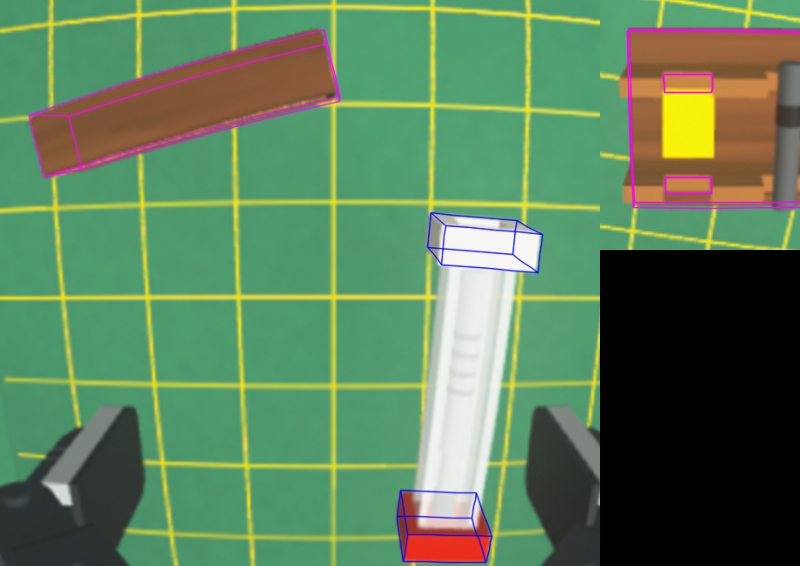

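```bash
cat >> h.py <<'E'
SC=np.array([401,-178.3]);SY=np.deg2rad(13);n=np.array([np.cos(SY),np.sin(SY),0])
F=np.array([*SC,0])+15*n
def tip_pose(th,d=50,P=None,zp=26):
    P=F+[0,0,zp] if P is None else P
    u=n*np.cos(th)+np.array([0,0,np.sin(th)]); w=-n*np.sin(th)+np.array([0,0,np.cos(th)])
    return P+(d+85+0)*u-15*w+5*u, quat(SY,th)
def st(m=''):
    s=get_state(); print(m,round(s['t'],2),s['tool_pos'].round(1),'F',s['contact_force'].round(1),'w',round(float(s['gripper_width']),3)); return s
E
python3 - <<'E'
from h import *
for th in (0,.1,.25,.44):
    p,q=tip_pose(th); j=inverse_kinematics(p,q); print(th,p.round(1),None if j is None else np.round(j,2))
y=-np.deg2rad(3.9)
try:
    move_pose([548,-42.5,80],quat(y)); move_linear([548,-42.5,3.]); st()
    clamp(60); st('clamped')
    move_linear([548,-42.5,80]); st('lifted')
    p,q=tip_pose(0,zp=70); move_linear(p,q,v=120); st('pre')
    shot('pre',f=1.5)
except IKError as e: print('IK',e)
E
```

```text
0 [ 552.  -143.4   11. ] [-0.4   0.49 -0.33  0.75  0.   -0.62]
0.1 [ 552.8 -143.3   25.1] [-0.43  0.43 -0.4   0.66  0.06 -0.65]
0.25 [ 551.4 -143.6   46.1] [-0.48  0.34 -0.52  0.52  0.16 -0.69]
0.44 [ 545.3 -145.    72.1] [-0.56  0.25 -0.66  0.34  0.31 -0.74]
 4.16 [548.6 -43.    4.3] F [-0. -0.  1.] w 1.003
clamped 4.7 [548.2 -42.6   3.5] F [-1.6  0.2  6.2] w 0.367
lifted 5.37 [547.5 -42.4  79.2] F [ 0.3 -0.  -3.7] w 0.37
pre 6.38 [ 551.8 -143.    54.8] F [ 0.4 -0.2 -2.8] w 0.369
```

View pics/pre.png

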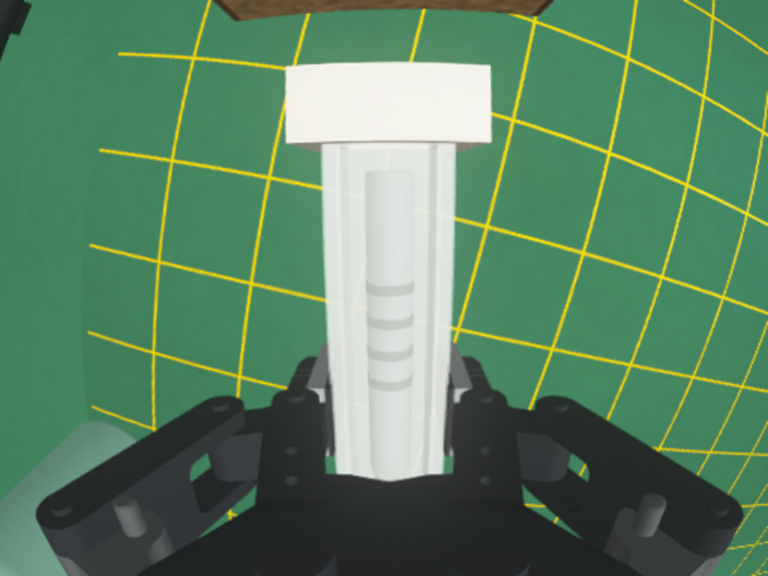

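The held tube is level and facing the stop, with the punch tip at (389,172) still well inside the collar. I'll tilt it now.

Run:
```python
from h import *
p,q=tip_pose(0); move_linear(p,q,v=80)
for d in (8,12,15,18,21,24):
    p,q=tip_pose(np.deg2rad(d)); move_linear(p,q,v=60); 
wait(.4); st('tilted'); shot('tilt',f=1.2)
```

```text
tilted 9.43 [ 546.3 -144.7   69.1] F [ 0.4 -0.2 -3.2] w 0.369
```

View pics/tilt.png

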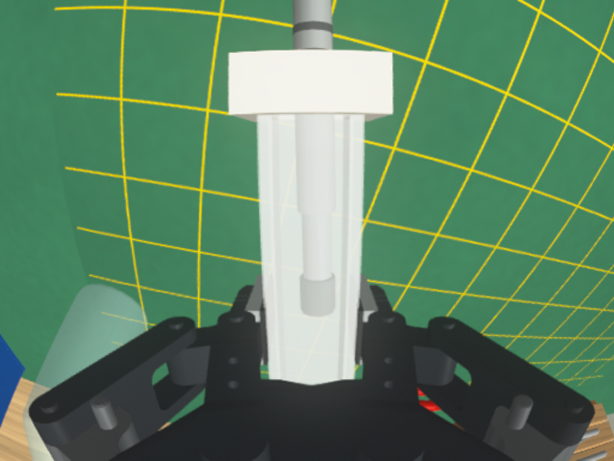

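Run:
```python
from h import *
c=pickle.load(open('pics/tilt.pkl','rb')); th=np.deg2rad(24)
u=n*np.cos(th)+np.array([0,0,np.sin(th)])
for d in (30,40,47,54): 
    x,y=proj(c,F+[0,0,26]+u*(50-d+140)); print(d,round(x*1.2),round(y*1.2))
for d in (21,18,15,12,9,6,3,0):
    p,q=tip_pose(np.deg2rad(d)); move_linear(p,q,v=60)
st('level'); p=p+6*n; move_linear(p,v=40); p=p+[0,0,45]; move_linear(p,v=80)
move_linear([590,20,55],quat(0),v=100); move_linear([590,20,8],v=60); st('down')
move_linear([590,20,2.5],v=20); st('touch'); shot('laid')
```

```text
30 310 349
40 310 329
47 310 314
54 310 298
level 11.68 [ 552.3 -143.3   11. ] F [ 0.3 -0.3 -3.5] w 0.366
down 15.42 [590.3  20.    8.3] F [ 0.3 -0.2 -2.3] w 0.369
touch 15.84 [590.4  20.    3.4] F [-2.6  0.2 11.1] w 0.366
```

View pics/laid.png

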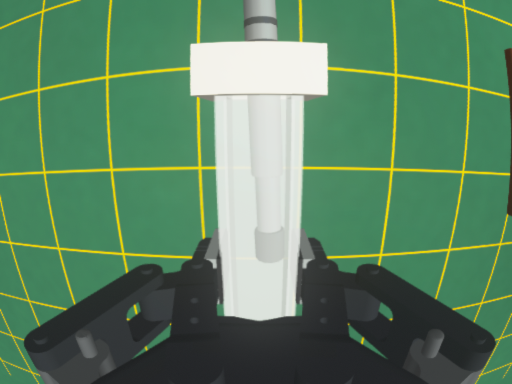

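Run:
```python
from h import *
let_go(); st('released'); move_linear([590,20,100],v=150)
move_pose([465,20,110],quat(0)); st(); shot('tipv',crop=(90,20,430,310),f=2)
```

```text
released 16.47 [590.   20.    2.4] F [ 0.5  0.3 -0.4] w 1.001
 17.83 [464.6  20.  109.7] F [0.4 0.4 0.9] w 1.001
```

View pics/tipv.png

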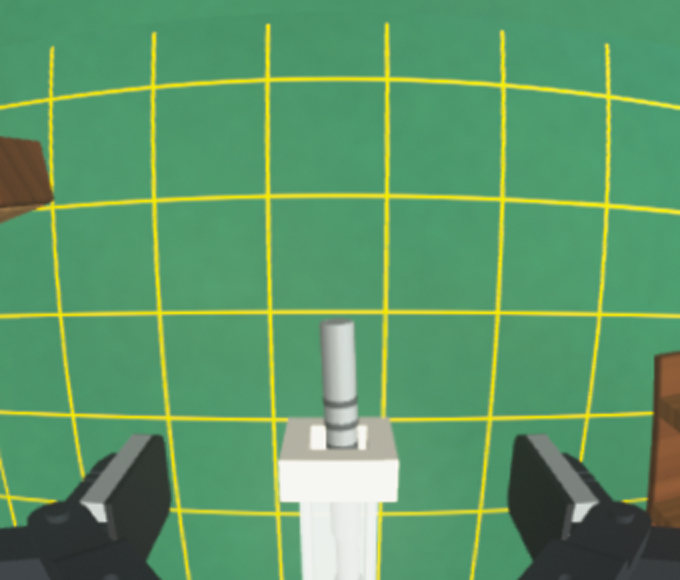

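Run:
```python
from h import *
c=pickle.load(open('pics/tipv.pkl','rb'))
for nm,u,v,z in[('tiptop',338,322,24),('c1',338,335,18),('c2',342,440,18),('mouthL',288,419,0),('mouthbot',340,448,11),('collarTL',280,461,46),('collarTR',397,460,46)]: print(nm,at('wrist',90+u/2,20+v/2,z,c))
```

```text
tiptop [450.7  20.2  24. ]
c1 [457.5  20.2  18. ]
c2 [503.9  22.   18. ]
mouthL [501.5  -2.7   0. ]
mouthbot [511.   21.1  11. ]
collarTL [500.5  -2.1  46. ]
collarTR [500.  43.  46.]
```

Run:
```python
from h import *
a=.039; g=np.array([463.,20.3,2.2])
move_pose(g+[0,0,60],quat(a)); move_linear(g,v=100); st('at')
clamp(90); st('grip')
d=np.array([np.cos(a),np.sin(a),0])
move_linear(g-d*20,v=60); st('p1'); move_linear(g-d*115+[0,0,.5],v=80); st('p2')
p=g-d*115+[0,0,110]; move_linear(p,v=100); s=st('up'); print(s['ft_torque'])
shot('held'); shot('heldside','side')
a=cv2.imread('pics/held.png'); b=cv2.imread('pics/heldside_raw.png')[100:292,130:386]
cv2.imwrite('pics/heldc.png',np.hstack([a[:,60:450],cv2.resize(b,(400,300)) if 0 else cv2.copyMakeBorder(cv2.resize(b,(410,308),interpolation=cv2.INTER_CUBIC),0,76,0,0,cv2.BORDER_CONSTANT)]))
```

```text
at 18.94 [463.7  20.2   3. ] F [-0.2 -0.5 -0.5] w 1.003
grip 19.62 [463.1  20.3   2.3] F [-0.   1.1  2. ] w 0.136
p1 20.11 [442.6  19.5   2.2] F [-0.7  0.   1.2] w 0.133
p2 21.45 [348.6  15.8   2.7] F [-0.6 -0.3 -1.2] w 0.129
up 22.69 [347.8  15.9 111.8] F [ 0.5  0.6 -2.1] w 0.126
[-0.00521658  0.12073256 -0.04799676]
```

View pics/heldc.png

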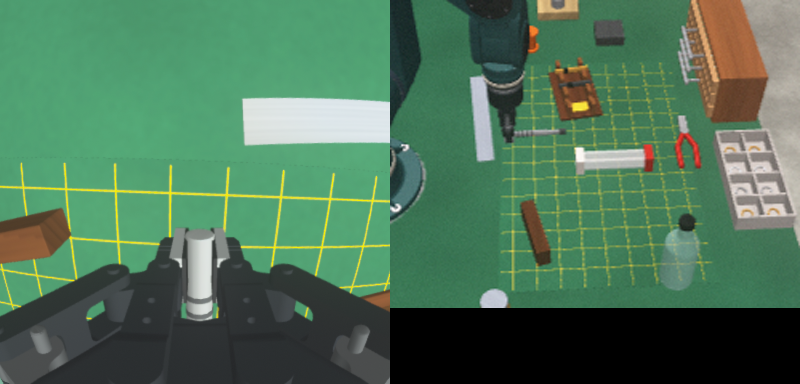

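Run:
```python
from h import *
o,d=ray('side',239.2,182.3); X=o+d*(20.9-o[1])/d[1]; print('tail',X.round(1))
c=pickle.load(open('pics/held.pkl','rb'))
for z in(130,137): print(at('wrist',260,232,z,c))
s=st(); print(proj(c,[347.8-12,15.4,130+0]),proj(c,[347.8-12,15.4,136]))
im=cv2.imread('pics/held_raw.png')[210:330,190:330]; b=cv2.imread('pics/heldside_raw.png')[165:200,190:260]
a=cv2.resize(im,None,fx=4,fy=4,interpolation=cv2.INTER_CUBIC); b=cv2.resize(b,None,fx=8,fy=8,interpolation=cv2.INTER_CUBIC)
o=np.zeros((600,800,3),np.uint8); o[:280,:560]=b; o[280:600,:560]=a[:320]; cv2.imwrite('pics/z.png',o)
```

```text
tail [474.9  20.9 123. ]
[334.1  16.1 130. ]
[331.2  16.  137. ]
 22.79 [347.8  15.9 111.8] F [-0.4  0.6 -2.2] w 0.131
(np.float64(258.2392670736585), np.float64(235.45801499938048)) (np.float64(258.188173215167), np.float64(240.86859030940556))
```

View pics/z.png

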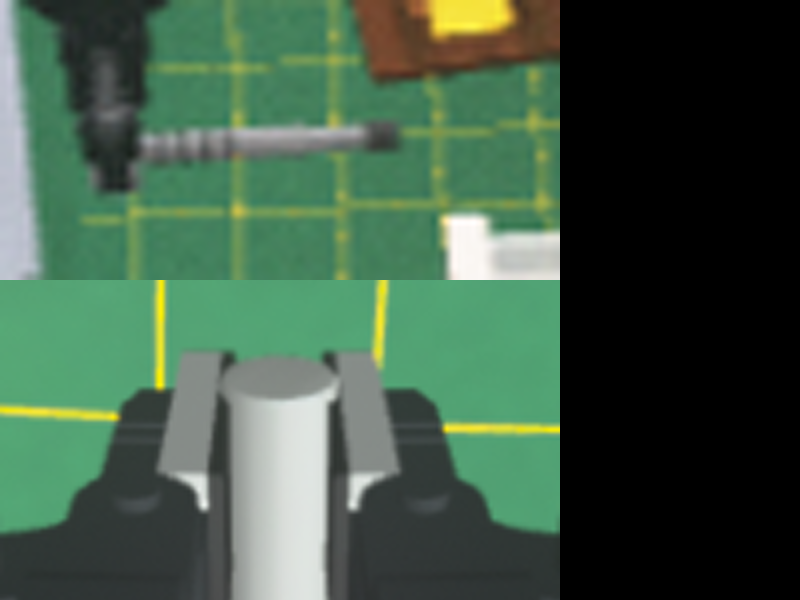

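Run:
```python
from h import *
o,d=ray('side',190+398/8,165+135/8); T=o+d*(20.9-o[1])/d[1]
o,d=ray('side',190+145/8,165+148/8); N=o+d*(16.3-o[1])/d[1]
print(T,N); dr=np.arctan2(N[2]-T[2],T[0]-N[0]); print('droop deg',np.rad2deg(dr))
dr=float(np.clip(dr,0,.06))
ry=np.deg2rad(8.6); e=np.array([np.cos(ry),np.sin(ry),0]); m=np.array([521.2,215.8,0])
g=m-e*60.5
q=quat(ry,dr)
move_linear([*g[:2],100],q,v=150); st('above'); move_linear([*g[:2],45],v=80); s=st('45'); shot('over','side'); shot('overw','top')
f0=s['contact_force'][2]
a=cv2.imread('pics/over_raw.png')[120:200,210:290]; b=cv2.imread('pics/overw_raw.png')[180:260,130:210]
cv2.imwrite('pics/o.png',np.hstack([cv2.resize(i,(400,400),interpolation=cv2.INTER_CUBIC) for i in(a,b)]))
```

```text
[476.89122024  20.9        125.14188813] [363.42857317  16.3        127.56666824]
droop deg 1.2242665405411386
above 24.43 [461.1 206.2 100.1] F [-0.4  0.1 -1.5] w 0.129
45 25.27 [461.6 206.8  45.3] F [ 0.1  0.8 -1.7] w 0.13
```

View pics/o.png

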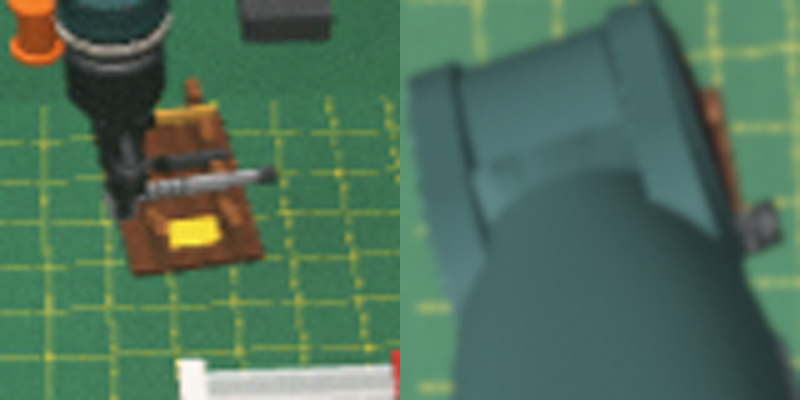

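Run:
```python
from h import *
ry=np.deg2rad(8.6); e=np.array([np.cos(ry),np.sin(ry),0]); m=np.array([521.2,215.8,0]); g=m-e*60.5
X=m+e*67+[0,0,61]; c=calibration('side'); p=c['R']@X+c['t']; print('tail exp px',(c['cx']+c['fx']*p[0]/p[2]).round(1),(c['cy']+c['fy']*p[1]/p[2]).round(1),'read 265 154.8')
o,d=ray('side',265,154.8); print(o+d*(61-o[2])/d[2],X)
move_linear([*g[:2],27],v=40); s=st('27'); f0=s['contact_force'][2]
for z in np.arange(25.5,17,-.75):
    move_linear([*g[:2],z],v=15); s=st(round(z,2))
    if abs(s['contact_force'][2]-f0)>3: break
print(s['ft_torque'])
```

```text
tail exp px 264.6 154.8 read 265 154.8
[588.9876331  225.86355145  61.        ] [587.44667753 225.81886801  61.        ]
27 25.97 [461.4 206.7  26.9] F [-0.4  0.4 -2.1] w 0.132
25.5 26.22 [461.4 206.8  25.6] F [ 0.2 -0.8 -0.9] w 0.131
24.75 26.47 [461.4 206.8  24.8] F [-0.5 -0.2 -1.7] w 0.131
24.0 26.72 [461.3 206.7  24. ] F [ 0.2 -0.5 -1.7] w 0.129
23.25 26.97 [461.3 206.8  23.2] F [-0.1  1.1 -1.6] w 0.128
22.5 27.22 [461.4 206.7  22.5] F [ 0.3 -0.4 -2.6] w 0.13
21.75 27.47 [461.4 206.8  21.7] F [ 0.2  0.5 -2.5] w 0.126
21.0 27.72 [461.4 206.8  21.1] F [-1.1 -1.   0.6] w 0.129
20.25 27.97 [461.4 206.8  20.5] F [-2.8 -0.   6.7] w 0.127
[-0.14504357  0.45791107 -0.00260918]
```

Run:
```python
from h import *
s=get_state();p=s['tool_pos']
move_linear([p[0],p[1],20.9],v=10); st('ease'); let_go(); st('open')
move_linear([p[0],p[1],100],v=100)
move_pose([400,150,230],quat(.15)); shot('fin'); shot('fint','top'); shot('fins','side'); st('end')
for nm,n in(('fint','top'),('fins','side')):
    c=pickle.load(open(f'pics/{nm}.pkl','rb')); im=cv2.imread(f'pics/{nm}_raw.png')
    ry=np.deg2rad(8.6); e=np.array([np.cos(ry),np.sin(ry),0]); m=np.array([521.2,215.8,44])
    for k in range(-90,91,6):
        q=c['R']@(m+e*k)+c['t']; u,v=c['cx']+c['fx']*q[0]/q[2],c['cy']+c['fy']*q[1]/q[2]
        print(nm,k,im[int(round(v)),int(round(u))].tolist(),end=' ')
    print()
c=pickle.load(open('pics/fin.pkl','rb')); im=cv2.imread('pics/fin_raw.png')
for y in(-55-0,0,55,): pass
r=np.array([-np.sin(ry),np.cos(ry),0])
for k in range(-90,91,6):
    row=[]
    for yy in (-10,-5,0,5,10):
        u,v=proj(c,m+e*k+r*yy-[0,0,2]); u,v=int(round(u)),int(round(v)); row.append(im[v,u].tolist() if 0<=u<512 and 0<=v<384 else None)
    print(k,row)
```

```text
ease 28.22 [461.4 206.8  20.9] F [-0.6  0.5  1.4] w 0.129
open 28.93 [461.4 206.7  20.9] F [-0.7  0.4  0.7] w 1.003
end 30.68 [399.9 150.2 228.7] F [ 0.1 -0.  -0.6] w 0.996
fint -90 [111, 112, 76] fint -84 [112, 113, 77] fint -78 [112, 114, 77] fint -72 [111, 112, 76] fint -66 [110, 112, 76] fint -60 [110, 112, 75] fint -54 [112, 113, 76] fint -48 [114, 115, 77] fint -42 [118, 119, 81] fint -36 [121, 122, 84] fint -30 [124, 126, 87] fint -24 [126, 127, 89] fint -18 [126, 127, 89] fint -12 [125, 127, 88] fint -6 [121, 122, 84] fint 0 [118, 120, 81] fint 6 [116, 117, 79] fint 12 [115, 115, 78] fint 18 [112, 113, 76] fint 24 [110, 112, 75] fint 30 [110, 111, 75] fint 36 [107, 108, 73] fint 42 [104, 105, 71] fint 48 [101, 102, 69] fint 54 [95, 96, 65] fint 60 [88, 89, 60] fint 66 [81, 84, 57] fint 72 [84, 97, 65] fint 78 [104, 137, 91] fint 84 [104, 151, 116] fint 90 [104, 146, 102] 
fins -90 [88, 126, 65] fins -84 [90, 124, 65] fins -78 [87, 123, 62] fins -72 [125, 128, 121] fins -66 [179, 176, 171] fins -60 [153, 154, 155] fins -54 [147, 146, 150] fins -48 [141, 141, 142] fins -42 [122
[... 2445 characters left out ...]
17, 129, 115], [204, 211, 205], [119, 165, 128], [102, 153, 100]]
48 [[101, 148, 86], [120, 125, 119], [207, 213, 208], [177, 195, 183], [104, 146, 78]]
54 [[103, 145, 77], [79, 82, 80], [120, 123, 119], [108, 131, 128], [56, 204, 200]]
60 [[103, 144, 76], [81, 85, 81], [106, 109, 105], [110, 122, 105], [103, 144, 77]]
66 [[102, 143, 75], [88, 107, 77], [108, 111, 108], [105, 128, 94], [102, 142, 75]]
72 [[49, 54, 49], [49, 54, 48], [50, 54, 49], [49, 53, 49], [49, 52, 48]]
78 [[48, 51, 47], [48, 51, 46], [48, 51, 47], [49, 51, 48], [48, 50, 47]]
84 [[44, 47, 43], [44, 47, 44], [45, 48, 44], [44, 47, 44], [44, 47, 43]]
90 [[47, 49, 46], [46, 48, 45], [46, 48, 45], [46, 49, 45], [46, 49, 46]]
```

Run:
```python
from h import *
a=cv2.imread('pics/heldside_raw.png').astype(int);b=cv2.imread('pics/fins_raw.png').astype(int)
d=abs(a-b).max(2)
print('tube diff',d[195:225,233:290].max(),'brass/dark',[d[135:165,230:262].max()])
# dark/brass setter colours along their axes, side view, before vs now
i0=cv2.imread('pics/heldside_raw.png');c=calibration('side');ry=np.deg2rad(8.6);e=np.array([np.cos(ry),np.sin(ry),0]);r=np.array([-np.sin(ry),np.cos(ry),0])
for yy in(55,110):
  for k in(-50,-44,-38,38,44,50):
    X=np.array([521.2,215.8,42])+e*k+r*yy;q=c['R']@X+c['t'];u,v=int(round(c['cx']+c['fx']*q[0]/q[2])),int(round(c['cy']+c['fy']*q[1]/q[2]))
    print(yy,k,a[v,u],b[v,u])
s=st(); job_done()
```

```text
tube diff 14 brass/dark [np.int64(129)]
55 -50 [ 46  65 108] [ 42  64 100]
55 -44 [54 61 77] [50 57 69]
55 -38 [63 66 64] [61 65 60]
55 38 [76 78 77] [68 71 69]
55 44 [69 95 73] [66 93 73]
55 50 [ 86 119  67] [ 80 112  61]
110 -50 [ 80 114  71] [ 77 111  67]
110 -44 [ 57 114 151] [ 55 114 148]
110 -38 [ 54 127 174] [ 57 126 171]
110 38 [ 67 159 190] [ 68 157 189]
110 44 [ 82 140 121] [ 78 132 114]
110 50 [ 90 126  66] [ 84 118  62]
 30.68 [399.9 150.2 228.7] F [ 0.1 -0.  -0.6] w 0.996
the job is handed in; nothing more can be done
```

The punch is lying in the empty pair of notches over the yellow strip, the empty tube is flat on the bench, and I handed the job in at about 31 s.

- **Sliding it out:** I tipped the tube 24° in front of the stop, and the punch slid out about 48 mm and came up against the block. I then levelled the tube, laid it down and let go of it.
- **Moving it:** I gripped the showing end, drew the punch right out and lowered it until I felt light contact (about 9 N), then opened the fingers.

**Last checks:**
- **Position:** The punch spans about -72 to +67 mm along the rest, so it sits roughly 2.5 mm off centre. I placed it about 3 mm towards the robot on purpose, so the opening fingers would clear the dark setter.
- **Other things:** In the side camera, neither setter nor the tube had moved since before the placing. I did not check the bottle, jar, spool, mallet or pliers individually; the arm worked clear of them.
- **Limits of the check:** The top camera's view of the rest was blocked by the arm. I had used up my picture views, so I checked the final placing by pixel values in the wrist and side pictures. No check disagreed.

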